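# Set out the food jars by height on the show-stall riser

## Robot

A 6-joint arm with a two-finger parallel gripper is mounted at the origin on the work surface. World frame = base frame: x ahead of the robot, y to its left, z up, the work surface at z = 0. Lengths are in m, angles in rad, forces in N, time in s.
With the tool pointing down it reaches from about 0.25 to 0.8 m from the base axis. Payload 3.9 kg.
Tool frame: the origin (TCP) lies midway between the tips of the shut fingers; the grasp point (between the pads) lies 19 mm behind it; z points along the fingers, y is the line along which they close (so a half turn about z gives the same grasp; the last joint's range is limited). The gripper opens to 85 mm and grips with 20 to 120 N. Pads are 22 mm wide; open, the fingers measure 114 mm over their backs; the gripper's body (76 mm by 85 mm) begins 54 mm behind the grasp point. The pads swing forward as they close: fully open they stand 13 mm farther back than shut.
Start: joints at [-1.322, 0.26, -0.138, 1.173, 0, 1.571], TCP at [0.129, -0.509, 0.231] pointing down, gripper open.
Joint ranges: [-2.78, 2.78], [-0.83, 1.72], [-1.28, 1.37], [-1.9, 2.12], [-1.57, 1.48], [-3.14, 3.14]. Speed limits (rad/s): [2.57, 2.57, 3.14, 3.14, 3.14, 3.14].

## Interface

Orientations are given as a unit quaternion [w, x, y, z].
In Python, from cell import arm, imaging, workorder gives the robot as it stands. The module is installed in compiled form; this text tells all that it offers.
- The arm moves only by the tool move_arm, never from a script. Its arguments are lists of equal length, an entry for each row: "xyz": the shift along the tool's x, y, z normalised to -1 to 1, where 1 is 3 cm, a list of three; "rotation": the turn, a rotation vector about the tool's x, y, z normalised to -1 to 1, where 1 is 0.15 rad, a list of three. A call has exactly 8 rows; each row shifts and turns the commanded pose from where the row before left it, along the tool's axes as they then stand; what a row does not reach is not made up. A row lasts 1/10 s, in which the tool goes at most 50 mm and 8.59 degrees, less where a joint would pass 70% of its speed; a pose out of reach is approached as far as the arm can. A call with a number of a shift or a turn outside -1 to 1 is refused whole. A call with a gripper value outside its range is refused whole. "jaw" is the opening, from 0 (shut) to 1 (fully open), set as the call begins (left out, the last holds). The fingers move at their own pace and stop on an object; "newtons" is the grip in N (left out, the last holds). Time passes only in rows, so rows that do not move let the fingers close, or fill a call up. It gives the time, the measured TCP pose, the force, the opening and the grip force at its end, in the units of the state.
- arm.sense(): the state, without advancing time (a new reading comes with each control period).
- imaging.camera(name): name is "scene" or "top" or "wrist"; returns a dict with "frame" (384x512x3 uint8, red, green, blue), "fovy" (degrees; the focal length in pixels is half the picture's height over the tangent of half this angle, whatever the lens; pixels are square), "cx", "cy" (the principal point, pixels), "k1" (the pictures are not rectified: a ray, as slopes to the right and down, at radius r is drawn at 1 + k1 r^2 times it, then the intrinsics apply), "T" (4x4, takes a point from camera to world coordinates). Camera axes: x right, y up, looking along -z (the intrinsics and any distortion apply to the point x, -y, -z); pixel columns grow to the right and rows downward; lengths in m; the calibration is good to about 2 mm. A picture is of the moment at which its call begins. There is no depth.
- workorder.job_done(): hands the job in; it is judged then, once.
Trained networks look in a picture, given as the dict that the camera call returned (one of the last four; its "shot" number tells which), for a name from the list of things; names that differ only in an ending like _2 or _b are one class to them, and where a whole thing is asked for, a point or a joint stands for the part that bears it (a point fixed in the world has none). Each returns a list of dicts, best first, with "conf" (0 to 1); they miss things now and then, are a little off and sometimes report something else, mostly with a low value. They report only what shows in the picture. A call takes as long as a camera call.
- imaging.boxes_of(picture, label): "location" ([x, y, z] in m, in world coordinates, good to about 4 mm: the middle of the surface that is visible of it).
- imaging.masks_of(picture, label): "pixels" (384x512 bool, what is visible of it).
The state is a dict: "clock": time; "joint_pos": joint angles; "joint_velocities": joint speeds; "effort": joint torques, N m; "position": TCP position; "orientation": TCP orientation; "wrist_force": force on the tool from outside, world axes, zero at the start; "torque": the same for the moment, N m; "width": finger opening in m; "grasp_force": force on a finger pad.
Only numpy, scipy, OpenCV 4.12 (cv2) and the standard library are available. Lean on these libraries where they do the work, as an engineer would, in place of code of your own. Each camera call takes 0.05 s, during which the arm holds its last target. There are 200 camera calls.

## Task

Set out the four brown food jars in order of height on the wooden riser, each standing upright and centred on its own black mat: the tallest on the mat next to the price-card stand, stepping down to the smallest at the far end of the row. Do not knock any jar over, and leave the little white-capped test vial standing where it is.

Things in the scene. Friction and masses are not known exactly. Their poses are not given: they have to be found in the camera images.
- jar_a_center (a point): The smallest food jar: a closed upright brown round jar with paper label and black screw cap, a plain cylinder 36 mm in diameter and 42 mm tall, loose on the table. Point: on its axis, half-way up; its z axis points up through the cap.
- jar_b_center (a point): The second smallest food jar: a closed upright brown round jar with paper label and black screw cap, a plain cylinder 41 mm in diameter and 57 mm tall, loose on the table. Point: on its axis, half-way up; its z axis points up through the cap.
- jar_c_center (a point): The second tallest food jar: a closed upright brown round jar with paper label and black screw cap, a plain cylinder 46 mm in diameter and 72 mm tall, loose on the table. Point: on its axis, half-way up; its z axis points up through the cap. Best gripped 20 to 30 mm below its top: deeper, a gripper's knuckles may press on the cap.
- jar_d_center (a point): The tallest food jar: a closed upright brown round jar with paper label and black screw cap, a plain cylinder 51 mm in diameter and 87 mm tall, loose on the table. Point: on its axis, half-way up; its z axis points up through the cap. Best gripped 20 to 30 mm below its top: deeper, a gripper's knuckles may press on the cap.
- mat0: One of four round black rubber mats, 72 mm in diameter and 3 mm thick, fixed in a row about 92 mm apart on top of a wooden riser (90 mm wide, 500 mm long, 30 mm high, fixed for the run). The names tell nothing of their order in the row. Origin: centre of the mat's underside, on the riser's top; its y axis runs along the riser, its x axis across it.
- mat1: One of four round black rubber mats, 72 mm in diameter and 3 mm thick, fixed in a row about 92 mm apart on top of a wooden riser (90 mm wide, 500 mm long, 30 mm high, fixed for the run). The names tell nothing of their order in the row. Origin: centre of the mat's underside, on the riser's top; its y axis runs along the riser, its x axis across it.
- mat2: One of four round black rubber mats, 72 mm in diameter and 3 mm thick, fixed in a row about 92 mm apart on top of a wooden riser (90 mm wide, 500 mm long, 30 mm high, fixed for the run). The names tell nothing of their order in the row. Origin: centre of the mat's underside, on the riser's top; its y axis runs along the riser, its x axis across it.
- mat3: One of four round black rubber mats, 72 mm in diameter and 3 mm thick, fixed in a row about 92 mm apart on top of a wooden riser (90 mm wide, 500 mm long, 30 mm high, fixed for the run). The names tell nothing of their order in the row. Origin: centre of the mat's underside, on the riser's top; its y axis runs along the riser, its x axis across it.
- card_stand: Price-card stand: a blank white upright card 60 mm wide on a black foot, 89 mm tall, fixed on the riser beyond one end of the row of mats, about 84 mm from the nearest mat (a low grey pebble, 21 mm high, lies at the other end). Origin: centre of its foot's underside, on the riser's top.
- vial_center (a point): Small glass test vial with a white cap, 24 mm in diameter and 60 mm tall, standing loose on the table between the jars and the riser; not part of the row. Point: on its axis, half-way up; z up.

How it is judged:
By the outcome, as a careful person would: the job done as asked, in the order asked, and still so for the second after the job is handed in, with the robot touching nothing.
It also fails if it takes over 96 s, if anything falls off the work surface, if the arm or the gripper's body presses on something with over 40 N, if the wrist force passes 120 N, or if a joint passes its speed limit or range.

## Working session

There is one attempt and no reset: what is moved stays moved. The work goes in short steps, Python scripts to look and compute and a tool call to move; the robot and the scene stay as the last step left them, time stands still between calls to the robot, and variables do not carry over. Pictures are saved under pics/ and viewed, at most 14 in all, crops included, and the job is handed in when it is done.

Besides the shell and the picture viewer there is one more tool, called after "Emit:" as name(argument=value, ...) on one line, values as JSON. move_arm: Moves the arm, as the interface text tells. Its arguments: {"type":"object","properties":{"xyz":{"type":"array"},"rotation":{"type":"array"},"jaw":{"type":"number"},"newtons":{"type":"number"}},"required":["xyz","rotation"]}

```bash
mkdir -p pics
cat > h.py <<'E'
import numpy as np, cv2
from cell import arm, imaging, workorder
from scipy.spatial.transform import Rotation as R
def ray(p,u,v):
    f=p["frame"].shape[0]/2/np.tan(np.radians(p["fovy"])/2)
    d=np.array([(u-p["cx"])/f,(v-p["cy"])/f]); s=d.copy()
    for _ in range(20): s=d/(1+p["k1"]*(s@s))
    T=np.array(p["T"]); return T[:3,3],T[:3,:3]@np.array([s[0],-s[1],-1])
def at(p,u,v,z):
    o,d=ray(p,u,v); return o+d*(z-o[2])/d[2]
def proj(p,X):
    T=np.array(p["T"]); c=T[:3,:3].T@(np.asarray(X)-T[:3,3]); s=np.array([c[0],-c[1]])/-c[2]
    f=p["frame"].shape[0]/2/np.tan(np.radians(p["fovy"])/2)
    s=s*(1+p["k1"]*(s@s)); return s*f+[p["cx"],p["cy"]]
def save(p,n): cv2.imwrite("pics/"+n,p["frame"][:,:,::-1])
E
python3 - <<'E'
from h import *
np.set_printoptions(precision=4,suppress=True)
s=arm.sense();print(s["position"],s["orientation"],s["clock"])
for c in ["top","scene"]:
    p=imaging.camera(c);save(p,c+"0.png")
    print(c,p["T"][:3] if hasattr(p["T"],'shape') else p["T"],p["fovy"],p["k1"])
    for n in ["jar_a_center","jar_b_center","jar_c_center","jar_d_center","mat0","card_stand","vial_center"]:
        for b in imaging.boxes_of(p,n): print(n,np.array(b["location"]),round(b["conf"],2),proj(p,b["location"]))
E
```

```text
[ 0.1291 -0.5082  0.2305] [-0.0009  0.9923  0.1241 -0.0001] 0.0
top [[ 0.0144  0.9888 -0.1488  0.3682]
 [-0.9999  0.0152  0.0045 -0.0086]
 [ 0.0067  0.1487  0.9889  1.146 ]] 47.021457308121676 -0.15914660797091512
jar_a_center [ 0.3623 -0.2621  0.0432] 0.75 [355.7476 261.7882]
jar_b_center [0.433  0.1123 0.0552] 0.73 [205.9692 231.304 ]
jar_b_center [0.4039 0.2707 0.0722] 0.34 [140.6274 241.4372]
jar_c_center [0.4024 0.2652 0.0755] 0.65 [142.464  242.0538]
jar_d_center [ 0.4238 -0.1053  0.0888] 0.9 [295.172  235.6689]
mat0 [ 0.6096 -0.1275  0.0341] 0.88 [301.9661 164.6399]
mat0 [0.6407 0.0546 0.0344] 0.87 [231.6326 151.7399]
mat0 [ 0.6289 -0.0383  0.0365] 0.75 [267.5184 156.5411]
mat0 [0.6553 0.1402 0.0355] 0.68 [198.8268 145.7491]
mat0 [0.4977 0.0219 0.062 ] 0.61 [242.9099 205.5859]
card_stand [ 0.5931 -0.2131  0.0691] 0.53 [337.4539 168.7695]
scene [[ 0.5945 -0.5569  0.5801  1.0497]
 [ 0.8039  0.3941 -0.4455 -0.4146]
 [ 0.0195  0.7312  0.6819  0.6771]] 48.922740674130154 -0.07352936281775614
jar_a_center [ 0.3746 -0.2594  0.0342] 0.89 [110.7557 203.1775]
jar_b_center [0.4455 0.0985 0.0434] 0.67 [262.492  156.4007]
jar_b_center [0.4167 0.2638 0.0472] 0.63 [305.4404 126.835 ]
jar_c_center [0.4149 0.265  0.0495] 0.97 [305.413  125.6306]
jar_d_center [ 0.4476 -0.1171  0.0685] 0.68 [184.0274 184.2811]
jar_d_center [0.6524 0.1466 0.0278] 0.58 [337.5583 202.5585]
jar_d_center [ 0.5984 -0.2177  0.0653] 0.24 [178.5355 252.7825]
mat0 [ 0.611  -0.1229  0.0355] 0.83 [225.5141 244.1592]
mat0 [ 0.6231 -0.0366  0.0319] 0.68 [263.9833 229.8207]
mat0 [0.6533 0.1482 0.0291] 0.62 [338.4635 202.0765]
mat0 [0.6398 0.0526 0.035 ] 0.58 [302.3328 215.0544]
card_stand [ 0.599  -0.2188  0.0635] 0.58 [178.2661 253.8868]
vial_center [0.5032 0.019  0.0413] 0.7 [250.4627 183.2062]
```

View pics/top0.png

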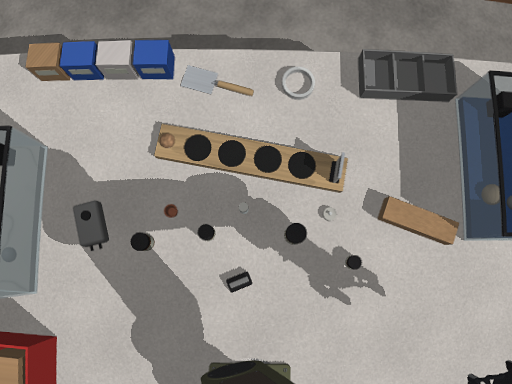

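View pics/scene0.png

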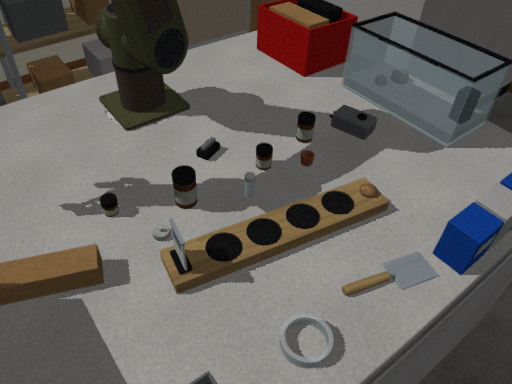

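Run:
```python
from h import *
np.set_printoptions(precision=4,suppress=True)
p=imaging.camera("top")
H=dict(a=.042,b=.057,c=.072,d=.087)
g=cv2.cvtColor(p["frame"],cv2.COLOR_RGB2GRAY)
# masks; fit by projecting model cylinder silhouette
def sil(X,r,z0,z1):
    t=np.linspace(0,2*np.pi,48)
    P=np.array([proj(p,[X[0]+r*np.cos(a),X[1]+r*np.sin(a),z]) for z in (z0,z1) for a in t])
    return P.min(0),P.max(0),cv2.convexHull(P.astype(np.float32))
from scipy.optimize import minimize
G=dict(jar_a_center=(.36,-.262,.018,0,.042),jar_b_center=(.433,.112,.0205,0,.057),jar_c_center=(.402,.265,.023,0,.072),jar_d_center=(.424,-.105,.0255,0,.087),vial_center=(.5,.02,.012,0,.06),mat0=(.61,-.12,.036,.03,.033))
def cen(h):
    m=cv2.moments(h); return np.array([m['m10'],m['m01']])/m['m00'],m['m00']
for n,(x,y,r,z0,z1) in G.items():
    for b in imaging.masks_of(p,n):
        m=b["pixels"].astype(np.uint8); M=cv2.moments(m,True)
        c=np.array([M['m10'],M['m01']])/M['m00']
        X=np.array(at(p,*c,(z0+z1)/2)[:2])
        for _ in range(8):
            cc,A=cen(sil(X,r,z0,z1)[2]); d=c-cc; X=X+(at(p,*(cc+d),.05)-at(p,*cc,.05))[:2]
        print(n,round(b["conf"],2),X,M['m00'],round(A))
```

```text
jar_a_center 0.51 [ 0.3629 -0.2612] 184.0 206
jar_b_center 0.66 [0.4319 0.114 ] 245.0 250
jar_c_center 0.62 [0.4054 0.2759] 339.0 386
jar_d_center 0.88 [ 0.4302 -0.1084] 406.0 404
vial_center 0.46 [0.4954 0.022 ] 74.0 95
mat0 0.94 [0.653 0.145] 586.0 587
mat0 0.89 [0.6368 0.0549] 542.0 595
mat0 0.86 [ 0.6238 -0.0385] 591.0 599
mat0 0.74 [ 0.6093 -0.1272] 633.0 599
```

Top view: jars c (141,241), b (206,232), d (296,233), a (354,262); vial at (243,208); mats from (198,147) to (302,165); card stand at (338,167) by the right-hand mat (y=-0.127). So d→(.609,-.127), c→(.624,-.038), b→(.637,.055), a→(.653,.145).

```bash
cat >> h.py <<'E'
def plan(xyz,rows,yaw=0.,quiet=False):
    """rows to reach TCP xyz; tool down, tool y at world angle yaw. prints tool units"""
    s=arm.sense(); w,x,y,z=s["orientation"]; q0=R.from_quat([x,y,z,w]); p=np.array(s["position"])
    M=np.column_stack([[-np.sin(yaw),np.cos(yaw),0],[np.cos(yaw),np.sin(yaw),0],[0,0,-1]])
    rv=(q0.inv()*R.from_matrix(M)).as_rotvec(); step=rv/rows; q=q0
    d=(np.array(xyz)-p)/rows; X=[];W=[]
    for i in range(rows):
        X.append(np.round(q.inv().apply(d)/.03,2).tolist()); W.append(np.round(step/.15,2).tolist()); q=q*R.from_rotvec(step)
    print("t",round(s["clock"],2),"pos",np.round(p,4),"rotleft",np.round(rv,3),"w",round(s["width"],4),"gf",round(s["grasp_force"],1),"F",np.round(s["wrist_force"],1))
    for i in range(0,rows,8): print(X[i:i+8]); print(W[i:i+8])
E
python3 -c "
from h import *
plan([.363,-.261,.15],16)"
```

```text
t 1.15 pos [ 0.1293 -0.5088  0.2313] rotleft [-0.    -0.    -1.322] w 0.0857 gf 0.0 F [ 0.6 -0.2 -0.3]
[[0.6, -0.38, 0.17], [0.63, -0.33, 0.17], [0.65, -0.28, 0.17], [0.67, -0.22, 0.17], [0.69, -0.17, 0.17], [0.7, -0.11, 0.17], [0.71, -0.05, 0.17], [0.71, 0.01, 0.17]]
[[-0.0, -0.0, -0.55], [-0.0, -0.0, -0.55], [-0.0, -0.0, -0.55], [-0.0, -0.0, -0.55], [-0.0, -0.0, -0.55], [-0.0, -0.0, -0.55], [-0.0, -0.0, -0.55], [-0.0, -0.0, -0.55]]
[[0.71, 0.07, 0.17], [0.7, 0.13, 0.17], [0.69, 0.18, 0.17], [0.67, 0.24, 0.17], [0.65, 0.29, 0.17], [0.62, 0.35, 0.17], [0.59, 0.4, 0.17], [0.55, 0.44, 0.17]]
[[-0.0, -0.0, -0.55], [-0.0, -0.0, -0.55], [-0.0, -0.0, -0.55], [-0.0, -0.0, -0.55], [-0.0, -0.0, -0.55], [-0.0, -0.0, -0.55], [-0.0, -0.0, -0.55], [-0.0, -0.0, -0.55]]
```

Emit:
move_arm(xyz=[[0.6,-0.38,0.17],[0.63,-0.33,0.17],[0.65,-0.28,0.17],[0.67,-0.22,0.17],[0.69,-0.17,0.17],[0.7,-0.11,0.17],[0.71,-0.05,0.17],[0.71,0.01,0.17]], rotation=[[0,0,-0.55],[0,0,-0.55],[0,0,-0.55],[0,0,-0.55],[0,0,-0.55],[0,0,-0.55],[0,0,-0.55],[0,0,-0.55]], jaw=1)

```text
clock: 1.95
position: [0.2465, -0.3842, 0.1904]
orientation: [0.0, 0.898, 0.44, 0.0]
wrist_force: [0.7, 0.2, -0.2]
width: 0.0853
grasp_force: 0.0
```

Emit:
move_arm(xyz=[[0.71,0.07,0.17],[0.7,0.13,0.17],[0.69,0.18,0.17],[0.67,0.24,0.17],[0.65,0.29,0.17],[0.62,0.35,0.17],[0.59,0.4,0.17],[0.55,0.44,0.17]], rotation=[[0,0,-0.55],[0,0,-0.55],[0,0,-0.55],[0,0,-0.55],[0,0,-0.55],[0,0,-0.55],[0,0,-0.55],[0,0,-0.55]])

```text
clock: 2.75
position: [0.3641, -0.2603, 0.1497]
orientation: [0.0, 0.707, 0.708, 0.0]
wrist_force: [-0.2, 0.3, 0.9]
width: 0.0856
grasp_force: 0.0
```

```bash
cat >> h.py <<'E'
def wrist(name,label,r,z0,z1,save_it=True,cam="wrist"):
    """fit cylinder axis xy from mask centroid in wrist view"""
    p=imaging.camera(cam)
    if save_it: save(p,name)
    t=np.linspace(0,2*np.pi,48); out=[]
    for b in imaging.masks_of(p,label):
        M=cv2.moments(b["pixels"].astype(np.uint8),True); c=np.array([M['m10'],M['m01']])/M['m00']
        X=at(p,*c,z1)[:2]
        for _ in range(10):
            P=np.array([proj(p,[X[0]+r*np.cos(a),X[1]+r*np.sin(a),z]) for z in (z0,z1) for a in t])
            m=cv2.moments(cv2.convexHull(P.astype(np.float32))); cc=np.array([m['m10'],m['m01']])/m['m00']
            X=X+(at(p,*c,z1)-at(p,*cc,z1))[:2]
        print(label,round(b["conf"],2),"xy",np.round(X,4),"area",M['m00'],"model",m['m00'],"c",np.round(c))
        out.append(X)
    return p,out
E
python3 - <<'E'
from h import *
p,o=wrist("wa.png","jar_a_center",.018,0,.042)
print(np.round(p["T"],3),p["fovy"],[b["location"] for b in imaging.boxes_of(p,"jar_a_center")])
plan([.363,-.261,.04],8)
E
```

```text
jar_a_center 0.96 xy [ 0.363  -0.2605] area 1346.0 model 1402.1979306691792 c [255. 188.]
[[ 1.    -0.002 -0.001  0.364]
 [ 0.002  0.958  0.286 -0.188]
 [ 0.    -0.286  0.958  0.293]
 [ 0.     0.     0.     1.   ]] 68.48016786220866 []
t 2.9 pos [ 0.3637 -0.2604  0.1495] rotleft [-0.001 -0.    -0.001] w 0.0852 gf 0.0 F [ 0.2 -0.2  0.2]
[[-0.0, -0.0, 0.46], [-0.0, -0.0, 0.46], [-0.0, -0.0, 0.46], [-0.0, -0.0, 0.46], [-0.0, -0.0, 0.46], [-0.0, -0.0, 0.46], [-0.0, -0.0, 0.46], [-0.0, -0.0, 0.46]]
[[-0.0, -0.0, -0.0], [-0.0, -0.0, -0.0], [-0.0, -0.0, -0.0], [-0.0, -0.0, -0.0], [-0.0, -0.0, -0.0], [-0.0, -0.0, -0.0], [-0.0, -0.0, -0.0], [-0.0, -0.0, -0.0]]
```

View pics/wa.png

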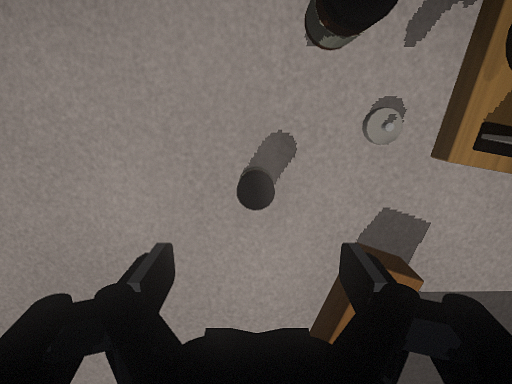

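The wrist view shows jar a at (255,188), centred between the fingers; the clay-coloured block is well clear.

Emit:
move_arm(xyz=[[0,0,0.57],[0,0,0.57],[0,0,0.57],[0,0,0.57],[0,0,0.57],[0,0,0.57],[0,0,0.57],[0,0,0.57]], rotation=[[0,0,0],[0,0,0],[0,0,0],[0,0,0],[0,0,0],[0,0,0],[0,0,0],[0,0,0]])

```text
clock: 3.7
position: [0.3631, -0.2621, 0.0127]
orientation: [0.001, 0.709, 0.705, -0.0]
wrist_force: [-0.4, -0.3, -0.6]
width: 0.0855
grasp_force: 0.0
```

Emit:
move_arm(xyz=[[0,0,0],[0,0,0],[0,0,0],[0,0,0],[0,0,0],[0,0,0],[0,0,0],[0,0,0]], rotation=[[0,0,0],[0,0,0],[0,0,0],[0,0,0],[0,0,0],[0,0,0],[0,0,0],[0,0,0]], jaw=0, newtons=40)

```text
clock: 4.5
position: [0.3642, -0.2618, 0.0141]
orientation: [0.001, 0.708, 0.706, -0.0]
wrist_force: [-1.0, -1.0, 6.3]
width: 0.035
grasp_force: 39.9
```

Run:
```python
from h import *
plan([.363,-.261,.13],4)
plan([.653,.145,.17],16)
```

```text
t 4.5 pos [ 0.3642 -0.2618  0.0141] rotleft [ 0.002  0.002 -0.002] w 0.035 gf 39.9 F [-1.  -1.   6.3]
[[0.01, -0.01, -0.97], [0.01, -0.01, -0.97], [0.01, -0.01, -0.97], [0.01, -0.01, -0.97]]
[[0.0, 0.0, -0.0], [0.0, 0.0, -0.0], [0.0, 0.0, -0.0], [0.0, 0.0, -0.0]]
t 4.5 pos [ 0.3642 -0.2618  0.0141] rotleft [ 0.002  0.002 -0.002] w 0.035 gf 39.9 F [-1.  -1.   6.3]
[[0.85, 0.6, -0.33], [0.85, 0.6, -0.33], [0.85, 0.6, -0.33], [0.85, 0.6, -0.33], [0.85, 0.6, -0.33], [0.85, 0.6, -0.33], [0.85, 0.6, -0.33], [0.85, 0.6, -0.33]]
[[0.0, 0.0, -0.0], [0.0, 0.0, -0.0], [0.0, 0.0, -0.0], [0.0, 0.0, -0.0], [0.0, 0.0, -0.0], [0.0, 0.0, -0.0], [0.0, 0.0, -0.0], [0.0, 0.0, -0.0]]
[[0.85, 0.6, -0.33], [0.85, 0.6, -0.33], [0.85, 0.6, -0.33], [0.85, 0.6, -0.33], [0.85, 0.6, -0.33], [0.85, 0.6, -0.32], [0.85, 0.6, -0.32], [0.85, 0.6, -0.32]]
[[0.0, 0.0, -0.0], [0.0, 0.0, -0.0], [0.0, 0.0, -0.0], [0.0, 0.0, -0.0], [0.0, 0.0, -0.0], [0.0, 0.0, -0.0], [0.0, 0.0, -0.0], [0.0, 0.0, -0.0]]
```

Emit:
move_arm(xyz=[[0,0,-0.95],[0,0,-0.95],[0,0,-0.95],[0,0,-0.95],[0.85,0.6,0],[0.85,0.6,0],[0.85,0.6,0],[0.85,0.6,0]], rotation=[[0,0,0],[0,0,0],[0,0,0],[0,0,0],[0,0,0],[0,0,0],[0,0,0],[0,0,0]])

```text
clock: 5.3
position: [0.4363, -0.1581, 0.1275]
orientation: [0.0, 0.708, 0.706, 0.0]
wrist_force: [0.0, -0.3, -0.6]
width: 0.0349
grasp_force: 40.1
```

Emit:
move_arm(xyz=[[0.85,0.6,0],[0.85,0.6,0],[0.85,0.6,0],[0.85,0.6,0],[0.85,0.6,0],[0.85,0.6,0],[0.85,0.6,0],[0,0,0]], rotation=[[0,0,0],[0,0,0],[0,0,0],[0,0,0],[0,0,0],[0,0,0],[0,0,0],[0,0,0]])

```text
clock: 6.1
position: [0.5648, 0.0222, 0.1273]
orientation: [0.001, 0.706, 0.708, 0.002]
wrist_force: [0.5, -0.7, -0.2]
width: 0.0348
grasp_force: 40.1
```

Run:
```python
from h import *
wrist("wm.png","mat0",.036,.03,.033)
plan([.653,.145,.13],8)
```

```text
mat0 0.8 xy [ 0.5953 -0.1097] area 611.0 model 3362.1197136586998 c [286. 319.]
mat0 0.74 xy [0.6389 0.0546] area 5419.0 model 5606.16952899727 c [343. 158.]
mat0 0.7 xy [ 0.6378 -0.0288] area 1846.0 model 4280.58651957917 c [334. 247.]
t 6.2 pos [0.5619 0.0197 0.1269] rotleft [-0.     0.    -0.001] w 0.0349 gf 40.1 F [ 0.4  0.4 -0.9]
[[0.52, 0.38, -0.01], [0.52, 0.38, -0.01], [0.52, 0.38, -0.01], [0.52, 0.38, -0.01], [0.52, 0.38, -0.01], [0.52, 0.38, -0.01], [0.52, 0.38, -0.01], [0.52, 0.38, -0.01]]
[[-0.0, 0.0, -0.0], [-0.0, 0.0, -0.0], [-0.0, 0.0, -0.0], [-0.0, 0.0, -0.0], [-0.0, 0.0, -0.0], [-0.0, 0.0, -0.0], [-0.0, 0.0, -0.0], [-0.0, 0.0, -0.0]]
```

View pics/wm.png

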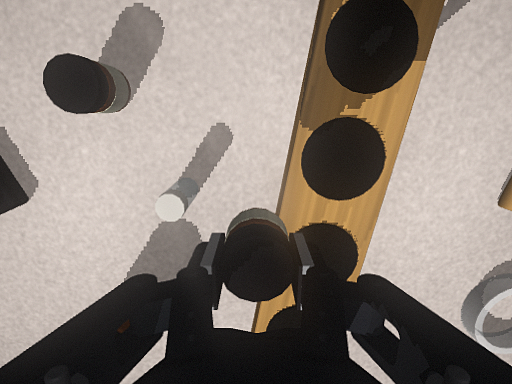

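The wrist view shows jar a upright in the grip and the mats at (372,45) and (343,158), agreeing with the top measurement.

Emit:
move_arm(xyz=[[0.6,0.44,0],[0.6,0.44,0],[0.6,0.44,0],[0.6,0.44,0],[0.6,0.44,0],[0.6,0.44,0],[0.57,0.4,0],[0,0,0]], rotation=[[0,0,0],[0,0,0],[0,0,0],[0,0,0],[0,0,0],[0,0,0],[0,0,0],[0,0,0]])

```text
clock: 7.0
position: [0.6543, 0.1448, 0.1268]
orientation: [0.0, 0.708, 0.707, 0.0]
wrist_force: [0.4, -0.0, 0.5]
width: 0.0346
grasp_force: 40.1
```

Run:
```python
from h import *
plan([.653,.145,.049],8)
```

```text
t 7.0 pos [0.6543 0.1448 0.1268] rotleft [ 0.001 -0.001 -0.001] w 0.0346 gf 40.1 F [ 0.4 -0.   0.5]
[[0.0, -0.01, 0.32], [0.0, -0.01, 0.32], [0.0, -0.01, 0.32], [0.0, -0.01, 0.32], [0.0, -0.01, 0.32], [0.0, -0.01, 0.32], [0.0, -0.01, 0.32], [0.0, -0.01, 0.32]]
[[0.0, -0.0, -0.0], [0.0, -0.0, -0.0], [0.0, -0.0, -0.0], [0.0, -0.0, -0.0], [0.0, -0.0, -0.0], [0.0, -0.0, -0.0], [0.0, -0.0, -0.0], [0.0, -0.0, -0.0]]
```

Emit:
move_arm(xyz=[[0,0,0.4],[0,0,0.4],[0,0,0.4],[0,0,0.4],[0,0,0.4],[0,0,0.4],[0,0,0.15],[0,0,0]], rotation=[[0,0,0],[0,0,0],[0,0,0],[0,0,0],[0,0,0],[0,0,0],[0,0,0],[0,0,0]])

```text
clock: 7.8
position: [0.6527, 0.1439, 0.0492]
orientation: [-0.001, 0.708, 0.706, -0.001]
wrist_force: [0.7, -0.0, -0.9]
width: 0.0347
grasp_force: 40.1
```

Emit:
move_arm(xyz=[[0,0,0.03],[0,0,0.02],[0,0,0],[0,0,0],[0,0,0],[0,0,0],[0,0,0],[0,0,0]], rotation=[[0,0,0],[0,0,0],[0,0,0],[0,0,0],[0,0,0],[0,0,0],[0,0,0],[0,0,0]])

```text
clock: 8.6
position: [0.6535, 0.1441, 0.0489]
orientation: [-0.0, 0.708, 0.706, -0.0]
wrist_force: [-0.5, 0.4, -1.2]
width: 0.0347
grasp_force: 40.1
```

Emit:
move_arm(xyz=[[0,0,0.04],[0,0,0],[0,0,0.03],[0,0,0],[0,0,0],[0,0,0],[0,0,0],[0,0,0]], rotation=[[0,0,0],[0,0,0],[0,0,0],[0,0,0],[0,0,0],[0,0,0],[0,0,0],[0,0,0]])

```text
clock: 9.4
position: [0.6535, 0.1441, 0.0472]
orientation: [0.0, 0.708, 0.706, 0.0]
wrist_force: [-1.8, -0.1, 4.8]
width: 0.0349
grasp_force: 40.5
```

Contact (4.8 N). Release gently, then lift.

Emit:
move_arm(xyz=[[0,0,0],[0,0,0],[0,0,0],[0,0,0],[0,0,-0.6],[0,0,-0.9],[0,0,-0.9],[0,0,-0.9]], rotation=[[0,0,0],[0,0,0],[0,0,0],[0,0,0],[0,0,0],[0,0,0],[0,0,0],[0,0,0]], jaw=0.8)

```text
clock: 10.2
position: [0.6533, 0.144, 0.1465]
orientation: [-0.0, 0.708, 0.706, -0.0]
wrist_force: [0.4, 0.1, -0.7]
width: 0.0685
grasp_force: 0.0
```

Run:
```python
from h import *
plan([.432,.114,.17],8)
```

```text
t 10.2 pos [0.6533 0.144  0.1465] rotleft [-0.     0.    -0.002] w 0.0685 gf 0.0 F [ 0.4  0.1 -0.7]
[[-0.13, -0.92, -0.1], [-0.13, -0.92, -0.1], [-0.13, -0.92, -0.1], [-0.13, -0.92, -0.1], [-0.13, -0.92, -0.1], [-0.13, -0.92, -0.1], [-0.13, -0.92, -0.1], [-0.13, -0.92, -0.1]]
[[-0.0, 0.0, -0.0], [-0.0, 0.0, -0.0], [-0.0, 0.0, -0.0], [-0.0, 0.0, -0.0], [-0.0, 0.0, -0.0], [-0.0, 0.0, -0.0], [-0.0, 0.0, -0.0], [-0.0, 0.0, -0.0]]
```

Emit:
move_arm(xyz=[[-0.13,-0.92,-0.1],[-0.13,-0.92,-0.1],[-0.13,-0.92,-0.1],[-0.13,-0.92,-0.1],[-0.13,-0.92,-0.1],[-0.13,-0.92,-0.1],[-0.13,-0.92,-0.1],[-0.13,-0.92,-0.1]], rotation=[[0,0,0],[0,0,0],[0,0,0],[0,0,0],[0,0,0],[0,0,0],[0,0,0],[0,0,0]], jaw=1)

```text
clock: 11.0
position: [0.4315, 0.1131, 0.1699]
orientation: [0.0, 0.708, 0.706, 0.0]
wrist_force: [0.2, -0.1, 0.8]
width: 0.0857
grasp_force: 0.0
```

Run:
```python
from h import *
p,o=wrist("wb.png","jar_b_center",.0205,0,.057)
x=min(o,key=lambda v:abs(v[0]-.432)+abs(v[1]-.114)) if o else [.432,.114]
plan([x[0],x[1],.018],8)
```

```text
jar_b_center 0.92 xy [0.4324 0.1127] area 1719.0 model 1761.6494025406428 c [257. 186.]
t 11.1 pos [0.4285 0.1125 0.1699] rotleft [-0.003  0.001 -0.002] w 0.0855 gf 0.0 F [ 0.2  0.3 -0.5]
[[0.0, 0.02, 0.63], [0.0, 0.02, 0.63], [0.0, 0.02, 0.63], [0.0, 0.02, 0.63], [0.0, 0.02, 0.63], [0.0, 0.02, 0.63], [0.0, 0.02, 0.63], [0.0, 0.02, 0.63]]
[[-0.0, 0.0, -0.0], [-0.0, 0.0, -0.0], [-0.0, 0.0, -0.0], [-0.0, 0.0, -0.0], [-0.0, 0.0, -0.0], [-0.0, 0.0, -0.0], [-0.0, 0.0, -0.0], [-0.0, 0.0, -0.0]]
```

View pics/wb.png

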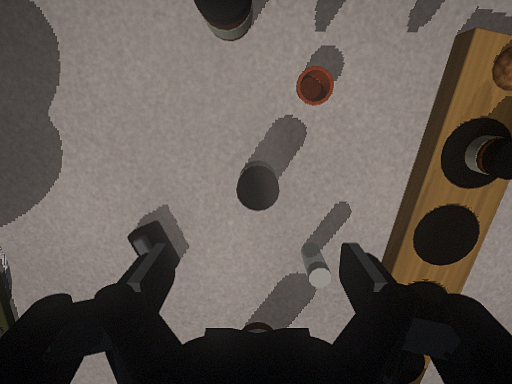

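Jar b is at (257,187) between the fingers; jar a stands upright on its mat (480,155); the vial is clear.

Emit:
move_arm(xyz=[[0,0.1,0.63],[0,0,0.63],[0,0,0.63],[0,0,0.63],[0,0,0.63],[0,0,0.63],[0,0,0.63],[0,0,0.63]], rotation=[[0,0,0],[0,0,0],[0,0,0],[0,0,0],[0,0,0],[0,0,0],[0,0,0],[0,0,0]])

```text
clock: 11.9
position: [0.4367, 0.1135, 0.0179]
orientation: [0.0, 0.708, 0.706, 0.001]
wrist_force: [-0.3, -0.3, -0.0]
width: 0.0853
grasp_force: 0.0
```

Emit:
move_arm(xyz=[[0,0,0],[0,0,0],[0,0,0],[0,0,0],[0,0,0],[0,0,0],[0,0,0],[0,0,0]], rotation=[[0,0,0],[0,0,0],[0,0,0],[0,0,0],[0,0,0],[0,0,0],[0,0,0],[0,0,0]], jaw=0, newtons=40)

```text
clock: 12.7
position: [0.4368, 0.1136, 0.0196]
orientation: [0.001, 0.708, 0.706, 0.001]
wrist_force: [0.5, 0.8, 6.0]
width: 0.0398
grasp_force: 40.6
```

Run:
```python
from h import *
plan([.638,.055,.13],8)
```

```text
t 12.7 pos [0.4368 0.1136 0.0196] rotleft [ 0.003 -0.001 -0.002] w 0.0398 gf 40.6 F [0.5 0.8 6. ]
[[-0.24, 0.84, -0.46], [-0.24, 0.84, -0.46], [-0.24, 0.84, -0.46], [-0.24, 0.84, -0.46], [-0.24, 0.84, -0.46], [-0.24, 0.84, -0.46], [-0.24, 0.84, -0.46], [-0.24, 0.84, -0.46]]
[[0.0, -0.0, -0.0], [0.0, -0.0, -0.0], [0.0, -0.0, -0.0], [0.0, -0.0, -0.0], [0.0, -0.0, -0.0], [0.0, -0.0, -0.0], [0.0, -0.0, -0.0], [0.0, -0.0, -0.0]]
```

Emit:
move_arm(xyz=[[0,0,-0.9],[0,0,-0.9],[0,0,-0.9],[-0.24,0.84,-0.9],[-0.24,0.84,0],[-0.24,0.84,0],[-0.24,0.84,0],[-0.24,0.84,0]], rotation=[[0,0,0],[0,0,0],[0,0,0],[0,0,0],[0,0,0],[0,0,0],[0,0,0],[0,0,0]])

```text
clock: 13.5
position: [0.5622, 0.0767, 0.1266]
orientation: [-0.0, 0.708, 0.706, -0.0]
wrist_force: [-1.2, 1.0, -0.7]
width: 0.0401
grasp_force: 40.6
```

Emit:
move_arm(xyz=[[-0.24,0.84,0],[-0.24,0.84,0],[-0.24,0.84,0],[0,0,0.3],[0,0,0.3],[0,0,0.3],[0,0,0.3],[0,0,0]], rotation=[[0,0,0],[0,0,0],[0,0,0],[0,0,0],[0,0,0],[0,0,0],[0,0,0],[0,0,0]])

```text
clock: 14.3
position: [0.6348, 0.0554, 0.0887]
orientation: [-0.001, 0.708, 0.707, -0.002]
wrist_force: [-0.3, 0.2, -0.7]
width: 0.0403
grasp_force: 40.7
```

Run:
```python
from h import *
plan([.638,.055,.0525],8)
```

```text
t 14.3 pos [0.6348 0.0554 0.0887] rotleft [-0.004  0.    -0.002] w 0.0403 gf 40.7 F [-0.3  0.2 -0.7]
[[-0.0, 0.01, 0.15], [-0.0, 0.01, 0.15], [-0.0, 0.01, 0.15], [-0.0, 0.01, 0.15], [-0.0, 0.01, 0.15], [-0.0, 0.01, 0.15], [-0.0, 0.01, 0.15], [-0.0, 0.01, 0.15]]
[[-0.0, 0.0, -0.0], [-0.0, 0.0, -0.0], [-0.0, 0.0, -0.0], [-0.0, 0.0, -0.0], [-0.0, 0.0, -0.0], [-0.0, 0.0, -0.0], [-0.0, 0.0, -0.0], [-0.0, 0.0, -0.0]]
```

Emit:
move_arm(xyz=[[0,0.1,0.25],[0,0,0.25],[0,0,0.25],[0,0,0.2],[0,0,0.15],[0,0,0.05],[0,0,0.04],[0,0,0]], rotation=[[0,0,0],[0,0,0],[0,0,0],[0,0,0],[0,0,0],[0,0,0],[0,0,0],[0,0,0]])

```text
clock: 15.1
position: [0.6402, 0.0553, 0.0549]
orientation: [0.0, 0.708, 0.706, 0.0]
wrist_force: [0.2, -0.6, -0.5]
width: 0.0402
grasp_force: 40.7
```

Emit:
move_arm(xyz=[[0,0,0.04],[0,0,0],[0,0,0.03],[0,0,0],[0,0,0.03],[0,0,0],[0,0,0],[0,0,0]], rotation=[[0,0,0],[0,0,0],[0,0,0],[0,0,0],[0,0,0],[0,0,0],[0,0,0],[0,0,0]])

```text
clock: 15.9
position: [0.6401, 0.0552, 0.0527]
orientation: [0.0, 0.708, 0.706, 0.0]
wrist_force: [-2.2, 0.4, 4.8]
width: 0.04
grasp_force: 41.2
```

Emit:
move_arm(xyz=[[0,0,0],[0,0,0],[0,0,0],[0,0,0],[0,0,-0.6],[0,0,-0.9],[0,0,-0.9],[0,0,-0.9]], rotation=[[0,0,0],[0,0,0],[0,0,0],[0,0,0],[0,0,0],[0,0,0],[0,0,0],[0,0,0]], jaw=0.8)

```text
clock: 16.7
position: [0.6399, 0.0553, 0.1516]
orientation: [-0.0, 0.708, 0.706, -0.0]
wrist_force: [0.8, 0.2, -0.0]
width: 0.068
grasp_force: 0.0
```

Emit:
move_arm(xyz=[[0.9,-0.97,-0.16],[0.9,-0.97,-0.16],[0.9,-0.97,-0.16],[0.9,-0.97,-0.16],[0.9,-0.97,-0.16],[0.9,-0.97,-0.16],[0.9,-0.97,-0.16],[0.9,-0.97,-0.16]], rotation=[[0,0,0],[0,0,0],[0,0,0],[0,0,0],[0,0,0],[0,0,0],[0,0,0],[0,0,0]], jaw=1)

```text
clock: 17.5
position: [0.4065, 0.2726, 0.1896]
orientation: [-0.0, 0.708, 0.706, 0.0]
wrist_force: [0.1, 0.3, -0.2]
width: 0.0854
grasp_force: 0.0
```

Run:
```python
from h import *
p,o=wrist("wc.png","jar_c_center",.023,0,.072)
x=min(o,key=lambda v:abs(v[0]-.405)+abs(v[1]-.27)) if o else [.405,.27]
plan([x[0],x[1],.029],8)
```

```text
jar_c_center 0.6 xy [0.4051 0.2741] area 2046.0 model 2130.935332726105 c [255. 183.]
t 17.6 pos [0.4048 0.2742 0.19  ] rotleft [-0.001 -0.001  0.004] w 0.0856 gf 0.0 F [ 0.9 -0.4 -0.3]
[[-0.0, 0.0, 0.67], [-0.0, 0.0, 0.67], [-0.0, 0.0, 0.67], [-0.0, 0.0, 0.67], [-0.0, 0.0, 0.67], [-0.0, 0.0, 0.67], [-0.0, 0.0, 0.67], [-0.0, 0.0, 0.67]]
[[-0.0, -0.0, 0.0], [-0.0, -0.0, 0.0], [-0.0, -0.0, 0.0], [-0.0, -0.0, 0.0], [-0.0, -0.0, 0.0], [-0.0, -0.0, 0.0], [-0.0, -0.0, 0.0], [-0.0, -0.0, 0.0]]
```

View pics/wc.png

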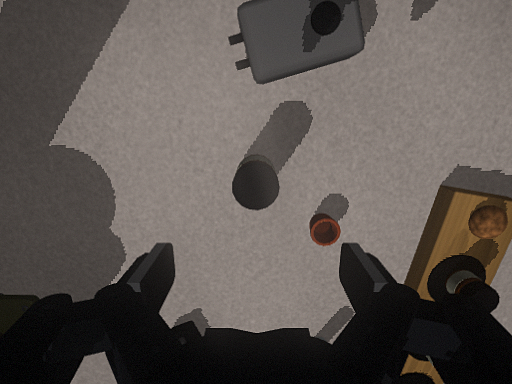

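Jar c at (256,184), centred; red cup (325,230) is outside the finger sweep.

Emit:
move_arm(xyz=[[0,0,0.67],[0,0,0.67],[0,0,0.67],[0,0,0.67],[0,0,0.67],[0,0,0.67],[0,0,0.67],[0,0,0.67]], rotation=[[0,0,0],[0,0,0],[0,0,0],[0,0,0],[0,0,0],[0,0,0],[0,0,0],[0,0,0]])

```text
clock: 18.4
position: [0.4085, 0.2713, 0.0276]
orientation: [0.0, 0.708, 0.706, 0.0]
wrist_force: [0.1, -0.2, 0.3]
width: 0.0856
grasp_force: 0.0
```

Emit:
move_arm(xyz=[[0,0,0],[0,0,0],[0,0,0],[0,0,0],[0,0,0],[0,0,0],[0,0,0],[0,0,0]], rotation=[[0,0,0],[0,0,0],[0,0,0],[0,0,0],[0,0,0],[0,0,0],[0,0,0],[0,0,0]], jaw=0, newtons=45)

```text
clock: 19.2
position: [0.4087, 0.2722, 0.0295]
orientation: [0.0, 0.708, 0.706, 0.001]
wrist_force: [-0.1, -1.8, 6.6]
width: 0.0449
grasp_force: 46.3
```

Run:
```python
from h import *
plan([.5,-.038,.17],16)
```

```text
t 19.2 pos [0.4087 0.2722 0.0295] rotleft [ 0.002 -0.001 -0.002] w 0.0449 gf 46.3 F [-0.1 -1.8  6.6]
[[-0.65, 0.19, -0.29], [-0.65, 0.19, -0.29], [-0.65, 0.19, -0.29], [-0.65, 0.19, -0.29], [-0.65, 0.19, -0.29], [-0.65, 0.19, -0.29], [-0.65, 0.19, -0.29], [-0.65, 0.19, -0.29]]
[[0.0, -0.0, -0.0], [0.0, -0.0, -0.0], [0.0, -0.0, -0.0], [0.0, -0.0, -0.0], [0.0, -0.0, -0.0], [0.0, -0.0, -0.0], [0.0, -0.0, -0.0], [0.0, -0.0, -0.0]]
[[-0.65, 0.19, -0.29], [-0.65, 0.19, -0.29], [-0.65, 0.19, -0.29], [-0.65, 0.19, -0.29], [-0.65, 0.19, -0.29], [-0.65, 0.19, -0.29], [-0.65, 0.19, -0.29], [-0.65, 0.19, -0.29]]
[[0.0, -0.0, -0.0], [0.0, -0.0, -0.0], [0.0, -0.0, -0.0], [0.0, -0.0, -0.0], [0.0, -0.0, -0.0], [0.0, -0.0, -0.0], [0.0, -0.0, -0.0], [0.0, -0.0, -0.0]]
```

Emit:
move_arm(xyz=[[0,0,-0.87],[0,0,-0.87],[0,0,-0.87],[0,0,-0.87],[0,0,-0.87],[-0.86,0.6,0],[-0.86,0.6,0],[-0.86,0.6,0]], rotation=[[0,0,0],[0,0,0],[0,0,0],[0,0,0],[0,0,0],[0,0,0],[0,0,0],[0,0,0]])

```text
clock: 20.0
position: [0.4617, 0.1935, 0.1591]
orientation: [0.0, 0.707, 0.707, 0.0]
wrist_force: [0.4, 0.9, -1.0]
width: 0.0453
grasp_force: 46.5
```

Emit:
move_arm(xyz=[[-0.86,0.6,0],[-0.86,0.6,0],[-0.86,0.6,0],[-0.86,0.6,0],[-0.86,0.6,0],[-0.86,0.6,0],[-0.86,0.6,0],[-0.86,0.6,0]], rotation=[[0,0,0],[0,0,0],[0,0,0],[0,0,0],[0,0,0],[0,0,0],[0,0,0],[0,0,0]])

```text
clock: 20.8
position: [0.6053, -0.0135, 0.1585]
orientation: [-0.0, 0.708, 0.706, -0.0]
wrist_force: [0.4, 0.0, -1.4]
width: 0.0452
grasp_force: 46.5
```

Run:
```python
from h import *
plan([.6245,-.039,.0625],8)
```

```text
t 20.8 pos [ 0.6053 -0.0135  0.1585] rotleft [-0.001 -0.    -0.002] w 0.0452 gf 46.5 F [ 0.4  0.  -1.4]
[[-0.11, 0.08, 0.4], [-0.11, 0.08, 0.4], [-0.11, 0.08, 0.4], [-0.11, 0.08, 0.4], [-0.11, 0.08, 0.4], [-0.11, 0.08, 0.4], [-0.11, 0.08, 0.4], [-0.11, 0.08, 0.4]]
[[-0.0, -0.0, -0.0], [-0.0, -0.0, -0.0], [-0.0, -0.0, -0.0], [-0.0, -0.0, -0.0], [-0.0, -0.0, -0.0], [-0.0, -0.0, -0.0], [-0.0, -0.0, -0.0], [-0.0, -0.0, -0.0]]
```

Emit:
move_arm(xyz=[[-0.45,0.32,0],[-0.4,0.32,0],[0,0,0.55],[0,0,0.55],[0,0,0.55],[0,0,0.55],[0,0,0.55],[0,0,0.3]], rotation=[[0,0,0],[0,0,0],[0,0,0],[0,0,0],[0,0,0],[0,0,0],[0,0,0],[0,0,0]])

```text
clock: 21.6
position: [0.6229, -0.0372, 0.0659]
orientation: [-0.001, 0.707, 0.707, -0.001]
wrist_force: [-1.4, 0.4, -1.8]
width: 0.0453
grasp_force: 46.6
```

Emit:
move_arm(xyz=[[0,0,0.04],[0,0,0.04],[0,0,0],[0,0,0],[0,0,0],[0,0,0],[0,0,0],[0,0,0]], rotation=[[0,0,0],[0,0,0],[0,0,0],[0,0,0],[0,0,0],[0,0,0],[0,0,0],[0,0,0]])

```text
clock: 22.4
position: [0.6243, -0.038, 0.0652]
orientation: [0.0, 0.708, 0.706, 0.0]
wrist_force: [0.0, 0.4, -1.6]
width: 0.0452
grasp_force: 46.6
```

Emit:
move_arm(xyz=[[0,0,0.03],[0,0,0.03],[0,0,0.03],[0,0,0],[0,0,0],[0,0,0],[0,0,0],[0,0,0]], rotation=[[0,0,0],[0,0,0],[0,0,0],[0,0,0],[0,0,0],[0,0,0],[0,0,0],[0,0,0]])

```text
clock: 23.2
position: [0.6243, -0.038, 0.0626]
orientation: [0.0, 0.708, 0.706, 0.0]
wrist_force: [-1.7, -0.3, 2.5]
width: 0.0454
grasp_force: 46.8
```

Emit:
move_arm(xyz=[[0,0,0],[0,0,0],[0,0,0],[0,0,0],[0,0,-0.7],[0,0,-1],[0,0,-1],[0,0,-1]], rotation=[[0,0,0],[0,0,0],[0,0,0],[0,0,0],[0,0,0],[0,0,0],[0,0,0],[0,0,0]], jaw=0.85)

```text
clock: 24.0
position: [0.6242, -0.0379, 0.1744]
orientation: [-0.0, 0.708, 0.706, -0.0]
wrist_force: [1.3, 0.1, 0.2]
width: 0.0725
grasp_force: 0.0
```

Emit:
move_arm(xyz=[[-0.33,-0.92,-0.2],[-0.33,-0.92,-0.2],[-0.33,-0.92,-0.2],[-0.33,-0.92,-0.2],[-0.33,-0.92,-0.2],[-0.33,-0.92,-0.2],[-0.33,-0.92,-0.2],[0,0,0]], rotation=[[0,0,0],[0,0,0],[0,0,0],[0,0,0],[0,0,0],[0,0,0],[0,0,0],[0,0,0]], jaw=1)

```text
clock: 24.8
position: [0.4278, -0.1074, 0.2162]
orientation: [-0.0, 0.709, 0.706, -0.001]
wrist_force: [-0.2, 0.1, -0.4]
width: 0.0855
grasp_force: 0.0
```

Run:
```python
from h import *
p,o=wrist("wd.png","jar_d_center",.0255,0,.087)
x=min(o,key=lambda v:abs(v[0]-.43)+abs(v[1]+.108)) if o else [.43,-.108]
plan([x[0],x[1],.044],8)
```

```text
jar_d_center 0.91 xy [ 0.4317 -0.1089] area 2315.0 model 2401.626234525582 c [260. 182.]
t 24.9 pos [ 0.4312 -0.1071  0.2159] rotleft [ 0.002  0.    -0.003] w 0.0854 gf 0.0 F [ 0.6 -0.9  0.1]
[[-0.01, 0.0, 0.72], [-0.01, 0.0, 0.72], [-0.01, 0.0, 0.72], [-0.01, 0.0, 0.72], [-0.01, 0.0, 0.72], [-0.01, 0.0, 0.72], [-0.01, 0.0, 0.72], [-0.01, 0.0, 0.72]]
[[0.0, 0.0, -0.0], [0.0, 0.0, -0.0], [0.0, 0.0, -0.0], [0.0, 0.0, -0.0], [0.0, 0.0, -0.0], [0.0, 0.0, -0.0], [0.0, 0.0, -0.0], [0.0, 0.0, -0.0]]
```

View pics/wd.png

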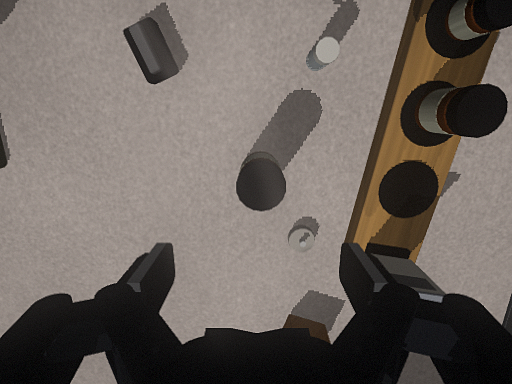

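Jar d at (261,185), centred; jars b and c stand on their mats at (455,20) and (430,110); vial is standing at (325,52).

Emit:
move_arm(xyz=[[-0.04,0.03,0.72],[0,0,0.72],[0,0,0.72],[0,0,0.72],[0,0,0.72],[0,0,0.72],[0,0,0.72],[0,0,0.68]], rotation=[[0,0,0],[0,0,0],[0,0,0],[0,0,0],[0,0,0],[0,0,0],[0,0,0],[0,0,0]])

```text
clock: 25.7
position: [0.4332, -0.1078, 0.0425]
orientation: [0.0, 0.707, 0.707, 0.0]
wrist_force: [-1.0, -0.4, -0.7]
width: 0.0858
grasp_force: 0.0
```

Emit:
move_arm(xyz=[[0,0,0],[0,0,0],[0,0,0],[0,0,0],[0,0,0],[0,0,0],[0,0,0],[0,0,0]], rotation=[[0,0,0],[0,0,0],[0,0,0],[0,0,0],[0,0,0],[0,0,0],[0,0,0],[0,0,0]], jaw=0, newtons=50)

```text
clock: 26.5
position: [0.4325, -0.1083, 0.0444]
orientation: [0.001, 0.708, 0.706, 0.0]
wrist_force: [-0.8, 0.7, 4.6]
width: 0.0504
grasp_force: 52.1
```

Run:
```python
from h import *
plan([.6095,-.127,.15],8)
```

```text
t 26.5 pos [ 0.4325 -0.1083  0.0444] rotleft [ 0.002  0.    -0.002] w 0.0504 gf 52.1 F [-0.8  0.7  4.6]
[[-0.08, 0.74, -0.44], [-0.08, 0.74, -0.44], [-0.08, 0.74, -0.44], [-0.08, 0.74, -0.44], [-0.08, 0.74, -0.44], [-0.08, 0.74, -0.44], [-0.08, 0.74, -0.44], [-0.08, 0.74, -0.44]]
[[0.0, 0.0, -0.0], [0.0, 0.0, -0.0], [0.0, 0.0, -0.0], [0.0, 0.0, -0.0], [0.0, 0.0, -0.0], [0.0, 0.0, -0.0], [0.0, 0.0, -0.0], [0.0, 0.0, -0.0]]
```

Emit:
move_arm(xyz=[[0,0,-0.8],[0,0,-0.9],[0,0,-0.8],[-0.08,0.74,0],[-0.08,0.74,0],[-0.08,0.74,0],[-0.08,0.74,0],[-0.08,0.74,0]], rotation=[[0,0,0],[0,0,0],[0,0,0],[0,0,0],[0,0,0],[0,0,0],[0,0,0],[0,0,0]])

```text
clock: 27.3
position: [0.5429, -0.1203, 0.1181]
orientation: [-0.001, 0.708, 0.706, -0.001]
wrist_force: [1.2, -0.3, -2.1]
width: 0.0504
grasp_force: 52.7
```

Emit:
move_arm(xyz=[[-0.08,0.74,0],[-0.08,0.74,0],[-0.08,0.74,0],[0,0,0.3],[0,0,0.3],[0,0,0.3],[0,0,0.1],[0,0,0]], rotation=[[0,0,0],[0,0,0],[0,0,0],[0,0,0],[0,0,0],[0,0,0],[0,0,0],[0,0,0]])

```text
clock: 28.1
position: [0.6078, -0.1274, 0.0878]
orientation: [-0.001, 0.708, 0.706, -0.001]
wrist_force: [0.2, -0.7, -1.5]
width: 0.05
grasp_force: 52.9
```

Run:
```python
from h import *
plan([.6095,-.127,.0774],8)
```

```text
t 28.1 pos [ 0.6078 -0.1274  0.0878] rotleft [-0.003 -0.001 -0.002] w 0.05 gf 52.9 F [ 0.2 -0.7 -1.5]
[[0.0, 0.01, 0.04], [0.0, 0.01, 0.04], [0.0, 0.01, 0.04], [0.0, 0.01, 0.04], [0.0, 0.01, 0.04], [0.0, 0.01, 0.04], [0.0, 0.01, 0.04], [0.0, 0.01, 0.04]]
[[-0.0, -0.0, -0.0], [-0.0, -0.0, -0.0], [-0.0, -0.0, -0.0], [-0.0, -0.0, -0.0], [-0.0, -0.0, -0.0], [-0.0, -0.0, -0.0], [-0.0, -0.0, -0.0], [-0.0, -0.0, -0.0]]
```

Emit:
move_arm(xyz=[[0,0,0.1],[0,0,0.08],[0,0,0.06],[0,0,0.04],[0,0,0.03],[0,0,0],[0,0,0],[0,0,0]], rotation=[[0,0,0],[0,0,0],[0,0,0],[0,0,0],[0,0,0],[0,0,0],[0,0,0],[0,0,0]])

```text
clock: 28.9
position: [0.6095, -0.1277, 0.0796]
orientation: [0.0, 0.708, 0.706, 0.0]
wrist_force: [-0.6, 0.1, -2.4]
width: 0.0502
grasp_force: 52.9
```

Emit:
move_arm(xyz=[[0,0,0.03],[0,0,0.03],[0,0,0.03],[0,0,0],[0,0,0],[0,0,0],[0,0,0],[0,0,0]], rotation=[[0,0,0],[0,0,0],[0,0,0],[0,0,0],[0,0,0],[0,0,0],[0,0,0],[0,0,0]])

```text
clock: 29.7
position: [0.6095, -0.1277, 0.0775]
orientation: [0.0, 0.708, 0.706, 0.0]
wrist_force: [-2.3, 0.6, 5.6]
width: 0.05
grasp_force: 53.1
```

Contact. Release, lift, and draw back to look.

Emit:
move_arm(xyz=[[0,0,0],[0,0,0],[0,0,0],[0,0,0],[0,0,-0.7],[0,0,-1],[0,0,-1],[0,0,-1]], rotation=[[0,0,0],[0,0,0],[0,0,0],[0,0,0],[0,0,0],[0,0,0],[0,0,0],[0,0,0]], jaw=0.9)

```text
clock: 30.5
position: [0.6093, -0.1276, 0.1887]
orientation: [-0.0, 0.708, 0.706, -0.0]
wrist_force: [-0.4, -0.6, -0.1]
width: 0.0766
grasp_force: 0.0
```

Emit:
move_arm(xyz=[[0,-0.9,-0.3],[0,-0.9,-0.3],[0,-0.9,-0.3],[0,-0.9,-0.3],[0,-0.9,-0.3],[0,-0.9,-0.3],[0,-0.9,-0.3],[0,-0.9,-0.3]], rotation=[[0,0,0],[0,0,0],[0,0,0],[0,0,0],[0,0,0],[0,0,0],[0,0,0],[0,0,0]])

```text
clock: 31.3
position: [0.3923, -0.1271, 0.2601]
orientation: [0.0, 0.708, 0.706, 0.0]
wrist_force: [-0.8, -0.4, 0.6]
width: 0.0769
grasp_force: 0.0
```

Run:
```python
from h import *
for n,r,h in [("a",.018,.042),("b",.0205,.057),("c",.023,.072),("d",.0255,.087)]:
    p,_=wrist("end.png",f"jar_{n}_center",r,.033,.033+h,n=="a","top")
for n in "top","scene":
    p=imaging.camera(n); im=p["frame"][:,:,::-1]; im=im[100:300,130:400] if n=="top" else im[60:320,120:420]
    cv2.imwrite(f"pics/end_{n}.png",cv2.resize(im,None,fx=2,fy=2))
```

```text
jar_a_center 0.45 xy [0.6545 0.1478] area 182.0 model 216.63655610533897 c [195. 144.]
jar_b_center 0.84 xy [0.6405 0.0553] area 265.0 model 292.3368196472293 c [231. 149.]
jar_b_center 0.44 xy [ 0.5884 -0.1194] area 244.0 model 287.2047776777763 c [300. 170.]
jar_c_center 0.7 xy [ 0.6242 -0.0354] area 364.0 model 381.922028390225 c [267. 155.]
jar_d_center 0.98 xy [ 0.6078 -0.1292] area 447.0 model 498.5861167430412 c [305. 161.]
```

View pics/end_scene.png

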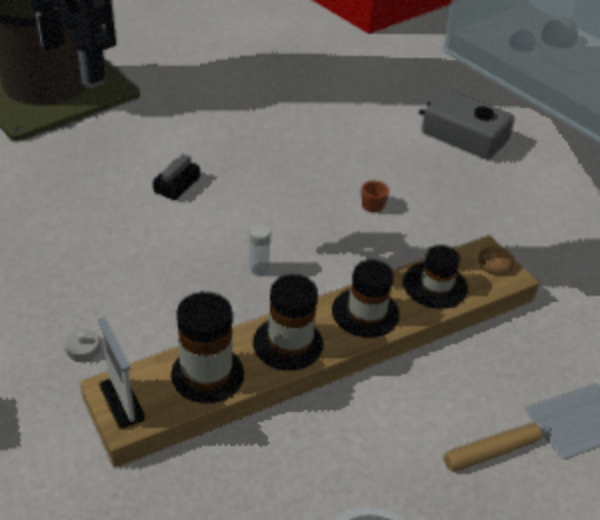

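View pics/end_top.png

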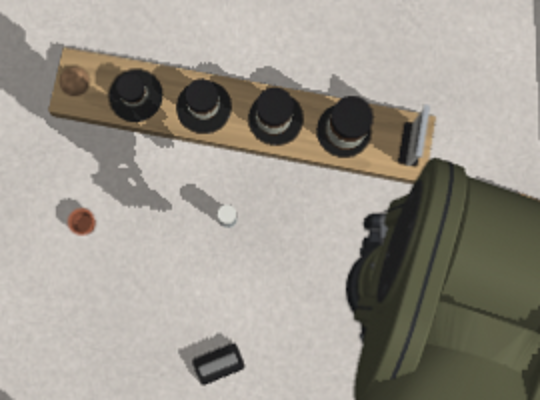

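All four jars are upright and centred, stepping down from the card stand (scene crop: 205,345 to 437,275), and the vial still stands at (260,250). The robot is touching nothing.

```bash
python3 -c "
from cell import workorder
print(workorder.job_done())"
```

```text
the job is handed in; nothing more can be done
None
```

The four jars stand upright on their mats, tallest next to the price-card stand and smallest at the far end, each within about 3 mm of its mat's centre by my measurements. The vial is still standing where it was, and I handed the job in at about 32 s on the robot's clock.

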